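# Prop the free end of a busbar with a screw jack

## Robot

A 6-joint arm with a two-finger parallel gripper is mounted at the origin on the work surface. World frame = base frame: x ahead of the robot, y to its left, z up, the work surface at z = 0. Lengths are in m, angles in rad, forces in N, time in s.
With the tool pointing down it reaches from about 0.3 to 0.775 m from the base axis. Payload 14.6 kg.
Tool frame: the origin (TCP) lies midway between the tips of the shut fingers; the grasp point (between the pads) lies 19 mm behind it (ctrl.tcp_to_grasp is the z of the grasp point in the tool frame, in m); z points along the fingers, y is the line along which they close (so a half turn about z gives the same grasp; the last joint's range is limited). The gripper opens to 94 mm and grips with 3 to 60 N. Pads are 16 mm wide; open, the fingers measure 119 mm over their backs; the gripper's body (75 mm by 177 mm) begins 78 mm behind the grasp point.
Start: joints at [-1.182, 0.3, 1.521, -0, 1.321, -0.067], TCP at [0.242, -0.494, 0.205] pointing down, gripper open.
Joint ranges: [-3.03, 3.03], [-0.79, 2.21], [0.23, 2.52], [-1.04, 4.18], [0, 3.07], [-2.55, 2.55]. Speed limits (rad/s): [2.22, 2.22, 2.57, 3.14, 3.14, 3.14].

## Interface

Orientations are given as [roll, pitch, yaw] about the fixed x, y, z axes, in that order (R = Rz(yaw) Ry(pitch) Rx(roll)).
In Python, from station import monitor, camera, ctrl gives the robot as it stands.
- The arm moves only by the tool apply_moves, never from a script. Its argument "plan" is one flat list of numbers, 4 for each row, row after row: the shift along the tool's x, y, z in mm, then the turn about the tool's z in rad. In form: [dx, dy, dz, spin, dx, dy, dz, spin, ...]. A call has 1 to 20 rows; each row shifts and turns the commanded pose from where the row before left it, along the tool's axes as they then stand; what a row does not reach is not made up. A row lasts 1/10 s, in which the tool goes at most 50 mm and 8.59 degrees, less where a joint would pass 70% of its speed; a pose out of reach is approached as far as the arm can. A call is refused whole if a number of a shift passes 50 or a number of a turn 0.15, either way. A call with a gripper value outside its range is refused whole. "hand" is the gripper command: -1 is shut, 1 is fully open, values between are in proportion, set as the call begins (left out, the last holds). The fingers move at their own pace and stop on an object; "squeeze" is the grip in N (left out, the last holds). Time passes only in rows, so rows that do not move let the fingers close. It gives the time, the measured TCP pose, the force, the opening and the grip force at its end, in the units of the state.
- monitor.get_obs(): the state, without advancing time (a new reading comes with each control period).
- camera(name): name is "scene" or "side" or "wrist"; returns a dict with "image" (420x560x3 uint8, red, green, blue), "range_z" (420x560 float32, m along the optical axis (not along the pixel's ray), 0 where there is no reading), "mtx" (3x3 intrinsics, pixels), "rvec" (rotation vector, rad) and "tvec" (3), from world to camera coordinates, as OpenCV has them. Camera axes: x right, y down, z forward; pixel columns grow to the right and rows downward; lengths in m; the calibration is good to about 2 mm. A picture is of the moment at which its call begins.
- ctrl.hand_in(): hands the job in; it is judged then, once.
The state is a dict: "time_s": time; "qpos": joint angles; "joint_vel": joint speeds; "tau": joint torques, N m; "ee_pos": TCP position; "eef_rot": TCP orientation; "force": force on the tool from outside, world axes, zero at the start; "moment": the same for the moment, N m; "grip_width": finger opening in m; "grip_force": force on a finger pad.
Only numpy, scipy, OpenCV 4.12 (cv2) and the standard library are available. Lean on these libraries where they do the work, as an engineer would, in place of code of your own. Each camera call takes 0.05 s, during which the arm holds its last target. There are 200 camera calls.

## Task

The copper busbar on the grey chassis sticks out unsupported. Slide the small scissor jack along the bench until the middle of its platform is under the end hole of the bar, then wind its crank until the platform just touches the underside of the bar, so that it is propped without being lifted or bent. Leave the jack standing there, let go of it, and leave the other things on the bench where they lie.

Things in the scene. Friction and masses are not known exactly. Their poses are not given: they have to be found in the camera images.
- jack: Loose scissor jack of aluminium and steel, 0.7 to 1 kg. Origin: on the bench, straight below the middle of the platform. x axis: away from the crank, which sticks out at the -x end (facing the robot within 0.4 rad at the start); z up. Base plate 64 mm wide, 5 mm thick, from 97 mm (crank end) to 60 mm from the origin. Slides with 3 to 7 N. The screw keeps its height: pushing the platform does not move it.
- platform: The jack's platform, an inverted channel of aluminium 120 mm long (x) by 64 mm wide (y); its two long sides are flat faces 19 mm high, free for a grip across the 64 mm. Origin: centre of its top face; axes as the jack's. It stays level and its top is 104 mm above the bench at crank angle 0, so 108 to 116 mm at the start; it can rise to 143 mm.
- crank (a joint): Angle of the jack's crank (rad), 0 to 31. Clockwise, seen by someone who faces the jack from its crank end, makes it grow and raises the platform 8 mm a turn (1.27 mm a rad). At 0 and every whole turn the handle is straight above the screw; at a quarter turn it points to the jack's -y side. Friction 0.03 N m. 3 to 9.2 at the start.
- crank_axis (a point): Point on the axis of the crank's screw, level with the middle of the handle: 122 mm from the jack's centre towards -x, and 62 mm beyond the end of the platform. The axis runs along the jack's x and is 52 mm above the bench when the platform top is at 104 mm; it rises half as fast as the platform and never shifts lengthwise. Hard pushing on the crank can shift or tip the jack.
- handle_mid (a point): Middle of the black crank handle: a round bar 14 mm thick and 40 mm long parallel to the jack's x axis, 25 mm from the screw's axis. It spins freely on its own pin, so that a gripper which pinches it from above, closing along the jack's y, can carry it round the circle without turning. It is 27 mm above the bench at the lowest.
- busbar: The free part of the copper bar: 200 mm long, 30 mm wide, 6 mm thick, held at one end on a ribbed brown insulator on the grey chassis. Origin: middle of its underside at the held end, y axis along the bar from the free end to the held end, x across it, away from the robot, z up. Its underside is level, 123 to 131 mm above the bench. It is springy: the end lifts about 1 mm for each 3 N.
- bar_end (a point): Point on the underside of the bar at the centre of its end hole (11 mm), 20 mm from the free end; axes as the bar's.
- breaker_mid (a point): Bystander: white circuit breaker 66 x 18 x 76 mm, standing; its middle.
- spare_insulator_mid (a point): Bystander: ribbed brown insulator, 52 mm across, 76 mm high, standing; its middle.
- spanner_mid (a point): Bystander: steel spanner 190 mm long, lying near the robot; its middle.
- screwdriver_mid (a point): Bystander: screwdriver 210 mm long, lying near the robot; its middle.
- bolt_tray_mid (a point): Bystander: black tray 120 x 100 x 35 mm with hexagon bolts; its middle.
- tape_roll_mid (a point): Bystander: black roll of tape, 68 mm across, 19 mm high; its middle.
- rail_offcut_mid (a point): Bystander: 160 mm piece of steel mounting rail, 36 mm wide, 8 mm high; its middle.
Mind the look-alikes: they are no part of the job. There is more than one size of the jack; the job needs the larger.

How it is judged:
On the way, in this order (a step that is already met when the one before it is completed fails the run):
1. the jack stands flat on the bench with the middle of its platform under the end hole of the bar (within 20 mm), not yet touching it (horizontal distance between platform and bar_end below 0.02 m and height (world z) of jack below 0.003 m and angle between jack's own z axis and vertical below 0.04 rad and not (contact force between platform and busbar above 0.3 N)), for 0.2 s.
2. the crank is wound until the platform touches the bar (horizontal distance between platform and bar_end below 0.02 m and height (world z) of jack below 0.003 m and angle between jack's own z axis and vertical below 0.04 rad and contact force between platform and busbar above 0.3 N), for 0.2 s.
At the end, for the whole second after the job is handed in: The jack stands still and flat on the bench, the middle of its platform within 20 mm (sideways) of the end hole of the bar; the platform presses the bar's underside with more than 0.3 N and the bar's end is less than 4 mm from where it was at the start (all of step 2 and distance of bar_end from where it was at the start of the episode below 0.004 m and linear speed of each of jack, platform below 0.01 m/s); the robot touches nothing.
It fails at once if the bar's end is bent by more than 8 mm (distance of bar_end from where it was at the start of the episode above 0.008 m).
It fails at once if a bystander is moved by more than 30 mm (distance of any of breaker_mid, spare_insulator_mid, spanner_mid, screwdriver_mid, bolt_tray_mid, tape_roll_mid, rail_offcut_mid from where it was at the start of the episode above 0.03 m).
It also fails if it takes over 72 s, if anything falls off the work surface, if the arm or the gripper's body presses on something with over 40 N, if the wrist force passes 120 N, or if a joint passes its speed limit or range.

## Working session

There is one attempt and no reset: what is moved stays moved. The work goes in short steps, Python scripts to look and compute and a tool call to move; the robot and the scene stay as the last step left them, time stands still between calls to the robot, and variables do not carry over. Pictures are saved under pics/ and viewed, at most 10 in all, crops included, and the job is handed in when it is done.

Besides the shell and the picture viewer there is one more tool, called after ">>>" as a command line: name --argument value ..., lists and objects as JSON in quotes. apply_moves: Moves the arm, as the interface text tells. Its arguments: {"type":"object","properties":{"plan":{"type":"array","items":{"type":"number"}},"hand":{"type":"number"},"squeeze":{"type":"number"}},"required":["plan"]}

```bash
mkdir -p pics; cat > h.py <<'E'
import numpy as np, cv2
from station import monitor, camera, ctrl
def shot(n,f=None):
    c=camera(n)
    np.savez('/tmp/%s.npz'%n,**c)
    if f: cv2.imwrite('pics/'+f,c['image'][:,:,::-1])
    return c
def load(n): return dict(np.load('/tmp/%s.npz'%n))
def cloud(c):
    R=cv2.Rodrigues(c['rvec'])[0]; z=c['range_z'].astype(float); K=c['mtx']
    v,u=np.mgrid[:z.shape[0],:z.shape[1]]
    P=np.stack([(u-K[0,2])/K[0,0]*z,(v-K[1,2])/K[1,1]*z,z],-1)
    W=(P-c['tvec'].reshape(3))@R
    W[z==0]=np.nan
    return W
E
python3 - <<'E'
from h import *
for n in('scene','side'): shot(n,n+'1.png')
a=[cv2.imread('pics/%s1.png'%n) for n in('scene','side')]
print(monitor.get_obs())
for n in('scene','side'):
    c=load(n);R=cv2.Rodrigues(c['rvec'])[0];print(n,-R.T@c['tvec'].reshape(3),R[2])
E
```

```text
{'time_s': 0.1, 'qpos': array([-1.18154871e+00,  3.00401766e-01,  1.52152719e+00,  2.06064352e-05,
        1.32070119e+00, -6.65949494e-02]), 'joint_vel': array([-0.00084174, -0.00091011, -0.00139711,  0.00114713, -0.00020895,
        0.0014436 ]), 'tau': array([ 3.32320442e-04, -5.32647943e+01, -3.53284121e+01,  7.08558387e-02,
        2.34676333e-02, -6.13867860e-05]), 'ee_pos': array([ 0.24203414, -0.49361549,  0.20494716]), 'eef_rot': array([-3.14055879e+00, -8.89565715e-05,  4.55837407e-01]), 'force': array([ 0.08700624, -0.06142928, -0.64110806]), 'moment': array([ 0.02805456, -0.03111315,  0.00792277]), 'grip_force': 0.0, 'grip_width': 0.09375004692095987}
scene [1.45706397 0.49970241 0.8738317 ] [-0.70952874 -0.41108235 -0.57234628]
side [0.23323829 0.64216736 0.75536264] [ 0.27696109 -0.69392698 -0.66464871]
```

View pics/scene1.png

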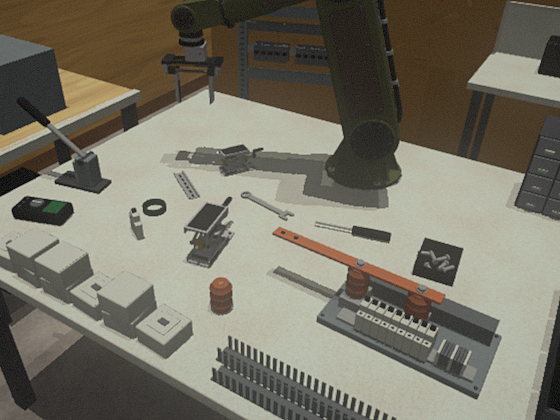

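View pics/side1.png

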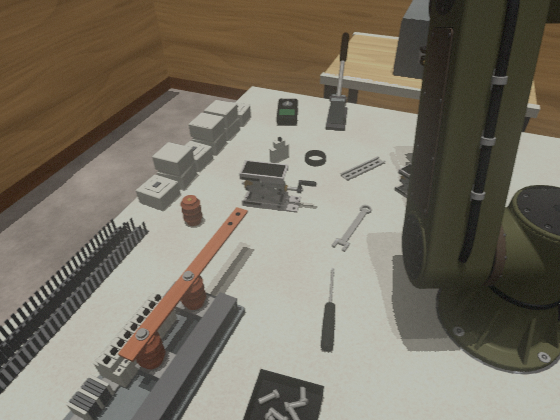

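Scene view: the larger jack is at about (207,220) with its crank at (228,200), the bar's end hole at (283,233), and the small look-alike jack at (238,157). In the side view the jack is at (265,180) with its handle at (305,184), and the bar end is at (240,213).

```bash
python3 - <<'E'
from h import *
for n,box,bb in(('scene',(175,190,245,275),(270,225,450,305)),('side',(230,150,325,220),(110,200,255,360))):
    c=load(n);W=cloud(c);im=c['image'].astype(int)
    x0,y0,x1,y1=box; P=W[y0:y1,x0:x1].reshape(-1,3);P=P[~np.isnan(P[:,0])]
    h=np.histogram(P[:,2],bins=np.arange(0.09,0.13,.002));print(n,h[0])
    T=P[(P[:,2]>.102)&(P[:,2]<.122)]
    # platform
    r=cv2.minAreaRect((T[:,:2]*1000).astype(np.float32));print('plat',r,np.median(T[:,2]),cv2.boxPoints(r).tolist())
    Q=P[(P[:,2]>.02)&(P[:,2]<.1)]
    q=Q[np.argsort(Q[:,0])[:25]];print('handle-ish',q.mean(0),Q.min(0),Q.max(0))
    x0,y0,x1,y1=bb;S=W[y0:y1,x0:x1];I=im[y0:y1,x0:x1]
    m=(I[...,0]>1.6*I[...,1])&(I[...,0]>90)&(S[...,2]>.125)&(S[...,2]<.145)
    B=S[m];r=cv2.minAreaRect((B[:,:2]*1000).astype(np.float32));print('bar',r,np.percentile(B[:,2],[10,50,90]),cv2.boxPoints(r).tolist())
    vx=cv2.fitLine((B[:,:2]).astype(np.float32),2,0,.01,.01).ravel();print(vx, 'end',B[np.argsort(-(B[:,:2]@(vx[:2]*-np.sign(vx[1]))))[:8]].mean(0))
    # world extent of other objects
E
```

```text
scene [  8  16  22  17  23  15  17  29 107 281 280  80  12   0   0   0   0   0
   0   0]
plat ((618.556884765625, -171.3853759765625), (124.59443664550781, 67.07454681396484), 10.323633193969727) 0.10978311902606278 [[551.258056640625, -149.55517578125], [563.2783203125, -215.54388427734375], [685.855712890625, -193.215576171875], [673.83544921875, -127.22686767578125]]
handle-ish [ 0.49065794 -0.19284699  0.08247633] [ 0.48060789 -0.20161362  0.02003759] [ 0.68492974 -0.12861227  0.09985485]
bar ((600.1764526367188, 214.3116912841797), (403.1155700683594, 32.42914581298828), 87.30792236328125) [0.12611027 0.1278868  0.12952697] [[574.512939453125, 13.7379150390625], [606.90625, 12.21478271484375], [625.8399658203125, 414.8854675292969], [593.4466552734375, 416.4085998535156]]
[0.07331982 0.9973085  0.6028521  0.3027752 ] end [0.58900894 0.01713127 0.12726428]
side [  4  12  22  28  33  27  31  22  30  47 225 343  67   2   0   0   1   5
  18  77]
plat ((617.9517822265625, -174.1478729248047), (119.89923095703125, 70.45368957519531), 10.000776290893555) 0.11214242586353489 [[552.79553
[... 270 characters left out ...]
 0.09991632]Traceback (most recent call last):
  File "<stdin>", line 13, in <module>
    return _quantile_unchecked(
        a, q, axis, out, overwrite_input, method, keepdims, weights)
    return _ureduce(a,
                    func=_quantile_ureduce_func,
    ...<5 lines>...
                    overwrite_input=overwrite_input,
                    method=method)
    r = func(a, **kwargs)
    result = _quantile(arr,
                       quantiles=q,
    ...<2 lines>...
                       out=out,
                       weights=wgt)
    slices_having_nans = np.isnan(arr[-1, ...])
                                  ~~~^^^^^^^^^
IndexError: index -1 is out of bounds for axis 0 with size 0
```

>>> apply_moves --plan '[0,0,0,0.14,0,0,0,0.14,30,-20,0,0,30,-20,0,0,30,-20,0,0,30,-20,0,0,30,-20,0,0,30,-20,0,0,30,-20,0,0,30,-20,0,0,30,-20,0,0,30,-20,0,0,30,-20,0,0,30,-20,0,0,22,-10,0,0,0,0,0,0,0,0,0,0]' --hand 1 --squeeze 40

```text
time_s: 1.8
ee_pos: [0.5741, -0.1809, 0.2049]
eef_rot: [-3.141, 0.001, 0.176]
force: [-0.3, -0.3, 0.3]
grip_width: 0.0937
grip_force: 0.0
```

```bash
cat >> h.py <<'E'
def to(x,y,z,yaw=None):
    o=monitor.get_obs();p=o['ee_pos'];w=o['eef_rot'][2]
    d=np.array([x,y,z])-p;R=cv2.Rodrigues(np.array([0,0,w]))[0]@np.diag([1,-1,-1])
    print('tool d mm',np.round(R.T@d*1000,1),'spin',None if yaw is None else round(w-yaw,3),'yaw',round(w,3))
E
python3 - <<'E'
from h import *
to(.574,-.181,.086,.177)
shot('wrist','w1.png'); c=load('side');W=cloud(c);print(c['image'][240,215],W[240,215],W[232,222])
c=load('side');W=cloud(c);im=c['image'].astype(int);S=W
m=(im[...,0]>1.35*im[...,1])&(abs(W[...,2]-.13)<.02)&(W[...,1]>-.02)&(W[...,0]<.7)&(W[...,1]<.25)
B=W[m];print(m.sum());B=B[B[:,2]>.12];print(np.percentile(B[:,2],[10,50,90]),cv2.boxPoints(cv2.minAreaRect((B[:,:2]*1000).astype(np.float32))).round(0).tolist())
s=load('scene');Ws=cloud(s)
print('greybar',Ws[272,280],Ws[285,305],'spanner end',Ws[195,246],Ws[214,288],'drv',Ws[223,320],Ws[236,385])
print('ins',Ws[295,220],'plat mid',Ws[218,207])
E
```

```text
tool d mm [-2.000e-01  1.000e-01  1.189e+02] spin -0.001 yaw 0.176
[167 114  90] [0.59794311 0.12481394 0.13083148] [0.59716626 0.09533362 0.12795506]
1135
[0.12786682 0.12961732 0.13115463] [[-31.0, 68.0], [603.0, 11.0], [625.0, 248.0], [-10.0, 305.0]]
greybar [ 0.58902314  0.02741214 -0.00069386] [ 0.59420126  0.10110066 -0.00380665] spanner end [ 0.34852628 -0.23172324  0.00488998] [ 0.36192305 -0.07812089  0.00145422] drv [0.36610526 0.02617411 0.01323253] [0.33186706 0.20362924 0.01927738]
ins [ 0.78667898 -0.01236819  0.06121091] plat mid [ 0.6234363  -0.1666142   0.11071155]
```

View pics/w1.png

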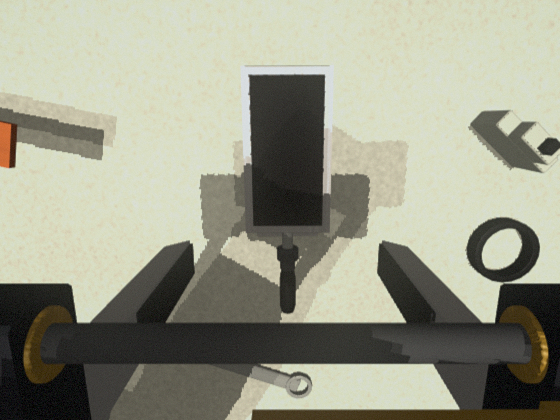

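The wrist view shows the platform lined up with the tool (centre about (287,150)) and centred between the fingers. The handle is near top dead centre at (287,280). I'll go down and grip.

>>> apply_moves --plan '[0,0,30,0,0,0,30,0,0,0,30,0,0,0,20,0,0,0,8,0,0,0,0,0,0,0,0,0]'

```text
time_s: 2.55
ee_pos: [0.5747, -0.1815, 0.0887]
eef_rot: [3.141, -0.001, 0.175]
force: [-0.2, -0.4, 0.5]
grip_width: 0.094
grip_force: 0.0
```

>>> apply_moves --plan '[0,0,0,0,0,0,0,0,0,0,0,0,0,0,0,0,0,0,0,0,0,0,0,0,0,0,0,0,0,0,0,0]' --hand -1 --squeeze 40

```text
time_s: 3.35
ee_pos: [0.5747, -0.1812, 0.0878]
eef_rot: [3.141, -0.001, 0.176]
force: [0.3, -4.2, 3.5]
grip_width: 0.0637
grip_force: 40.0
```

```bash
python3 - <<'E'
from h import *
c=shot('side','s2.png');W=cloud(c);P=W[150:220,230:325].reshape(-1,3)
T=P[(P[:,2]>.106)&(P[:,2]<.122)&(P[:,0]<.7)&(P[:,0]>.5)&(P[:,1]<-.1)];print(cv2.minAreaRect((T[:,:2]*1000).astype(np.float32)))
o=monitor.get_obs();print(o['force'],o['moment'],o['grip_width'],o['grip_force'])
to(.574+.592-.6183,-.181+.033+.1728,.087,.177)
E
```

```text
((616.934326171875, -165.8099365234375), (121.10184478759766, 77.36622619628906), 8.310375213623047)
[-0.3657152  -4.09006089  4.75181928] [-0.78166016  0.00098761  0.10687011] 0.06351857984785522 40.00151753425598
tool d mm [   9.5 -207.5    0.8] spin -0.001 yaw 0.176
```

>>> apply_moves --plan '[0,-5,0,0,0,-10,0,0,1,-12,0,0,1,-12,0,0,1,-12,0,0,1,-12,0,0,1,-12,0,0,1,-12,0,0,1,-12,0,0,1,-12,0,0,1,-12,0,0,1,-12,0,0,0,-12,0,0,0,-12,0,0,0,-10,0,0,0,-5,0,0,0,0,0,0,0,0,0,0]'

```text
time_s: 5.2
ee_pos: [0.5541, -0.0076, 0.0877]
eef_rot: [-3.141, -0.001, 0.176]
force: [1.6, -3.2, 4.4]
grip_width: 0.0635
grip_force: 40.0
```

```bash
python3 - <<'E'
from h import *
c=shot('side','s3.png');c2=shot('scene','c3.png')
a=c['image'][120:330,150:430];b=c2['image'][150:360,150:430]
cv2.imwrite('pics/m3.png',np.vstack([cv2.resize(x,None,fx=1.4,fy=1.4,interpolation=2) for x in(a,b)])[:,:,::-1])
o=monitor.get_obs();print(o['force'],o['moment'],o['grip_width'],o['grip_force'])
to(.574+.592-.6183,-.181+.033+.1728,.087,.177)
E
```

```text
[ 1.44829292 -0.65888075  4.27154734] [-6.67078287e-02 -2.72410579e-01  2.19901409e-04] 0.06392880491550613 39.994837045669556
tool d mm [ -0.6 -33.1   0.7] spin -0.001 yaw 0.176
```

View pics/m3.png

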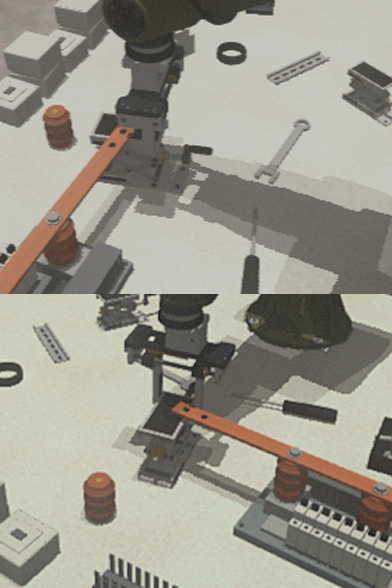

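The side crop shows the jack gripped upright and partly under the bar. The end hole is at crop (125,133), about 33 mm short of the target. I'll finish the slide.

>>> apply_moves --plan '[0,-7,0,0,0,-8,0,0,0,-8,0,0,0,-6,0,0,0,-4,0,0,0,0,0,0,0,0,0,0]'

```text
time_s: 6.0
ee_pos: [0.5484, 0.0243, 0.0877]
eef_rot: [3.141, -0.001, 0.176]
force: [1.4, -4.4, 5.7]
grip_width: 0.0638
grip_force: 40.0
```

```bash
python3 - <<'E'
from h import *
for n in('scene','side'):
    c=shot(n);W=cloud(c);im=c['image'].astype(int)
    T=W[(W[...,2]>.104)&(W[...,2]<.119)&(W[...,0]>.5)&(W[...,0]<.7)&(W[...,1]>-.05)&(W[...,1]<.1)]
    print(n,len(T),np.percentile(T,[2,50,98],axis=0).round(4).tolist())
    m=(im[...,0]>1.35*im[...,1])&(W[...,2]>.122)&(W[...,2]<.14)&(W[...,1]>-.02)&(W[...,0]<.65)&(W[...,0]>.55)&(W[...,1]<.13)
    B=W[m];e=B[:,1].min();E=B[B[:,1]<e+.045];print('bar',np.percentile(E,[1,50,99],axis=0).round(4).tolist())
o=monitor.get_obs();print(o['force'],o['ee_pos'])
y=.176;print('jack',o['ee_pos'][:2]+.0447*np.array([np.cos(y),np.sin(y)]))
a=c['image'][170:270,190:340];cv2.imwrite('pics/m4.png',cv2.resize(a,None,fx=4,fy=4,interpolation=2)[:,:,::-1])
E
```

```text
scene 692 [[0.5358, -0.0074, 0.1052], [0.6126, 0.0371, 0.1101], [0.6538, 0.0718, 0.1153]]
bar [[0.5773, 0.0133, 0.1241], [0.5942, 0.0378, 0.1277], [0.6087, 0.0575, 0.1308]]
side 502 [[0.5298, -0.0012, 0.1051], [0.6194, 0.0484, 0.1121], [0.6508, 0.0727, 0.1156]]
bar [[0.5783, 0.053, 0.1253], [0.5915, 0.0757, 0.1297], [0.6085, 0.093, 0.1324]]
[ 1.20098125 -4.57474382  5.69979887] [0.54838691 0.02425984 0.08771332]
jack [0.59239638 0.03208649]
```

View pics/m4.png

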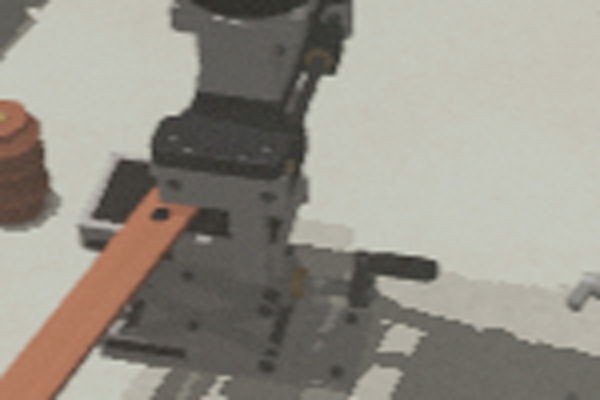

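>>> apply_moves --plan '[0,0,0,0,0,0,0,0,0,0,0,0,0,0,0,0,0,0,0,0,0,0,-10,0,0,0,-35,0,0,0,-40,0,0,0,-32,0,0,0,0,0,0,0,0,0]' --hand 1

```text
time_s: 7.2
ee_pos: [0.5481, 0.0247, 0.205]
eef_rot: [3.141, -0.001, 0.176]
force: [0.0, -0.1, -0.1]
grip_width: 0.0939
grip_force: 0.0
```

```bash
cat >> h.py <<'E'
def jackview(f=None):
    # cloud in frame: tool-yaw-aligned, origin below TCP
    c=shot('wrist',f);W=cloud(c);o=monitor.get_obs();w=o['eef_rot'][2]
    D=W-np.array([o['ee_pos'][0],o['ee_pos'][1],0]);R=np.array([[np.cos(w),np.sin(w),0],[-np.sin(w),np.cos(w),0],[0,0,1]])
    return c,W,D@R.T
E
python3 - <<'E'
from h import *
c,W,J=jackview('w5.png')
def st(t,x0,x1,y0,y1,z0,z1):
    m=(J[...,0]>x0)&(J[...,0]<x1)&(J[...,1]>y0)&(J[...,1]<y1)&(J[...,2]>z0)&(J[...,2]<z1)
    if m.any(): print(t,m.sum(),(np.percentile(J[m],[2,50,98],axis=0)*1000).round(1).tolist())
st('plat',-.04,.13,-.06,.06,.104,.12); st('handle',-.11,-.05,-.04,.04,.03,.1); st('bar',0,.13,-.06,.1,.121,.14)
print(monitor.get_obs()['ee_pos'])
E
```

```text
plat 11349 [[-11.9, -32.4, 112.0], [63.2, -3.5, 113.7], [104.2, 29.2, 115.2]]
handle 770 [[-94.7, -9.0, 62.1], [-71.3, -1.5, 87.6], [-50.8, 5.7, 89.9]]
bar 8411 [[32.9, -19.0, 129.5], [55.8, 40.4, 131.0], [79.0, 97.7, 132.4]]
[0.54775408 0.02468565 0.20394584]
```

View pics/w5.png

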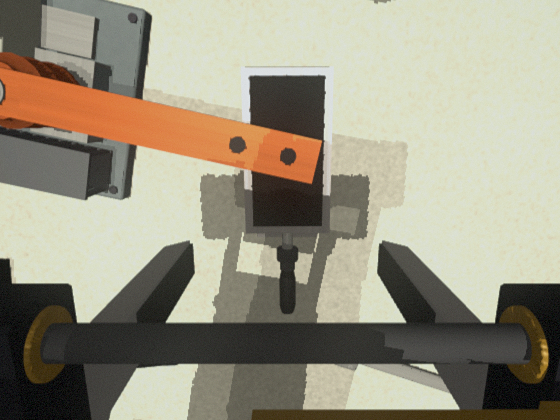

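The end hole at (288,156) sits over the platform's middle, with the handle at (287,280) at top dead centre. Depth gives a gap of about 11.3 mm, so roughly 1.4 turns. Next is the handle.

>>> apply_moves --plan '[-40,0,0,0,-40,0,0,0,0,0,40,0,0,0,40,0,0,0,40,0,0,0,22,0,0,0,0,0,0,0,0,0]'

```text
time_s: 8.05
ee_pos: [0.4692, 0.0107, 0.0625]
eef_rot: [-3.141, 0.001, 0.176]
force: [0.6, 0.6, -0.1]
grip_width: 0.0939
grip_force: 0.0
```

>>> apply_moves --plan '[0,0,0,0,0,0,0,0,0,0,0,0,0,0,0,0,0,0,0,0,0,0,0,0,0,0,0,0,0,0,0,0,0,0,0,0,0,0,0,0]' --hand -1 --squeeze 10

```text
time_s: 9.05
ee_pos: [0.4693, 0.0107, 0.0624]
eef_rot: [-3.142, 0.0, 0.176]
force: [0.5, 0.2, 0.0]
grip_width: 0.0175
grip_force: 0.0
```

```bash
python3 - <<'E'
from h import *
a=shot('side')['image'][150:290,230:430];b=shot('wrist')['image']
cv2.imwrite('pics/m6.png',np.vstack([cv2.resize(a,(400,280)),cv2.resize(b,(400,300))])[:,:,::-1])
o=monitor.get_obs();print(o['force'],o['moment'],o['ee_pos'],o['grip_width'])
y=o['eef_rot'][2];print(o['ee_pos'][:2]+.125*np.array([np.cos(y),np.sin(y)]))
E
```

```text
[ 0.0563492  -0.28221391 -0.03647714] [-0.11478345  0.01045313 -0.0002084 ] [0.46935153 0.01060157 0.06244343] 0.013516633414625332
[0.59242433 0.03246676]
```

View pics/m6.png

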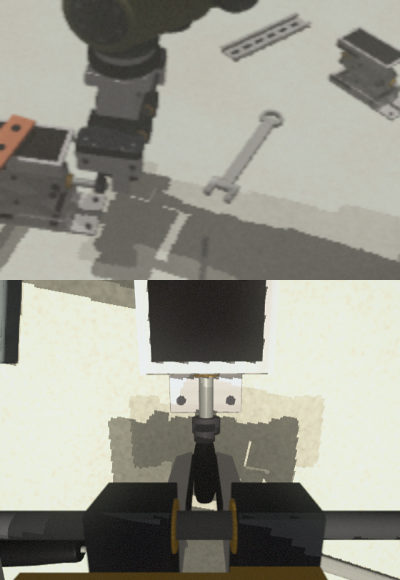

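The lower panel shows the handle pinched between the fingers at (203,470), with the crank arm ahead of them. I'll wind one turn.

>>> apply_moves --plan '[0,7.7,1.0,0,0,7,3.4,0,0,5.5,5.3,0,0,3.6,6.8,0,0,1.2,7.5,0,0,-1.2,7.5,0,0,-3.6,6.8,0,0,-5.5,5.3,0,0,-7,3.4,0,0,-7.7,1.0,0]'

```text
time_s: 10.15
ee_pos: [0.4693, 0.0115, 0.0142]
eef_rot: [-3.142, -0.0, 0.176]
force: [1.6, -1.6, 3.2]
grip_width: 0.0137
grip_force: 10.0
```

>>> apply_moves --plan '[0,-7.7,-1.4,0,0,-7,-3.8,0,0,-5.5,-5.7,0,0,-3.6,-7.2,0,0,-1.2,-7.9,0,0,1.2,-7.9,0,0,3.6,-7.2,0,0,5.5,-5.7,0,0,7,-3.8,0,0,7.7,-1.4,0,0,0,0,0]'

```text
time_s: 11.25
ee_pos: [0.4691, 0.0096, 0.0663]
eef_rot: [-3.142, 0.001, 0.175]
force: [-1.3, -1.5, -0.9]
grip_width: 0.0132
grip_force: 10.1
```

```bash
cat >> h.py <<'E'
def gaps():
    for n in('scene','side'):
        c=shot(n);W=cloud(c);im=c['image'].astype(int);r=im[...,0]>1.35*im[...,1]
        m=(W[...,2]>.106)&(W[...,2]<.128)&(W[...,0]>.615)&(W[...,0]<.645)&(W[...,1]>.015)&(W[...,1]<.06)&~r
        b=r&(W[...,2]>.122)&(W[...,2]<.145)&(W[...,0]>.58)&(W[...,0]<.61)&(W[...,1]>.0)&(W[...,1]<.08)
        print(n,m.sum(),b.sum(),'plat',np.median(W[m][:,2]),'bar',np.median(W[b][:,2]))
    o=monitor.get_obs();print(o['time_s'],o['force'].round(1),o['moment'].round(2),o['ee_pos'].round(4),o['grip_width'],o['grip_force'])
E
python3 -c "from h import *;gaps()"
```

```text
scene 167 198 plat 0.11810880950212783 bar 0.12763897304070032
side 165 224 plat 0.12041381586206029 bar 0.12967825733670182
11.35 [-1.1 -1.8 -0.9] [-0.25  0.34  0.07] [0.4691 0.0103 0.0662] 0.013659892904059893 10.03514215350151
```

The gap is now about 3.4 mm, in line with the estimate. Twelve more rows (4.8 mm) should leave about 1.4 mm of preload.

>>> apply_moves --plan '[0,7.7,1.0,0,0,7,3.4,0,0,5.5,5.3,0,0,3.6,6.8,0,0,1.2,7.5,0,0,-1.2,7.5,0,0,-3.6,6.8,0,0,-5.5,5.3,0,0,-7,3.4,0,0,-7.7,1.0,0,0,-7.7,-1.4,0,0,-7,-3.8,0,0,0,0,0,0,0,0,0]'

```text
time_s: 12.75
ee_pos: [0.4667, 0.0254, 0.0238]
eef_rot: [-3.141, 0.0, 0.176]
force: [-0.4, -0.9, -5.4]
grip_width: 0.0144
grip_force: 10.3
```

```bash
python3 -c "from h import *;gaps()"
```

```text
scene 164 207 plat 0.12236766943485386 bar 0.12918403609224216
side 164 223 plat 0.1248869866756944 bar 0.13138616225932753
12.85 [ 0.3 -0.6 -5.8] [-0.07  0.11 -0.13] [0.4667 0.0251 0.0237] 0.014762054987234848 10.238565802574158
```

The bar has risen about 1.6 mm and the platform is in contact. I'll release and retreat.

>>> apply_moves --plan '[0,0,0,0,0,0,0,0,0,0,0,0,0,0,0,0,0,0,0,0,0,0,0,0,0,0,-20,0,0,0,-35,0,0,0,-40,0,0,0,-40,0,0,0,-40,0,0,0,0,0,0,0,0,0]' --hand 1

```text
time_s: 14.15
ee_pos: [0.4669, 0.0251, 0.1988]
eef_rot: [3.141, -0.001, 0.176]
force: [-0.8, -0.3, -1.0]
grip_width: 0.0947
grip_force: 0.0
```

```bash
python3 - <<'E'
from h import *
gaps()
a=shot('wrist')['image'];b=shot('scene')['image']
cv2.imwrite('pics/m7.png',np.vstack([cv2.resize(x,(400,300)) for x in(a,b)])[:,:,::-1])
E
```

```text
scene 156 202 plat 0.12210521772203564 bar 0.12765812262816728
side 163 219 plat 0.12437866018026511 bar 0.12970776655835947
14.25 [-0.6  0.3 -0.8] [-0.01 -0.01  0.01] [0.4662 0.0251 0.1974] 0.09411871212519647 0.0
```

View pics/m7.png

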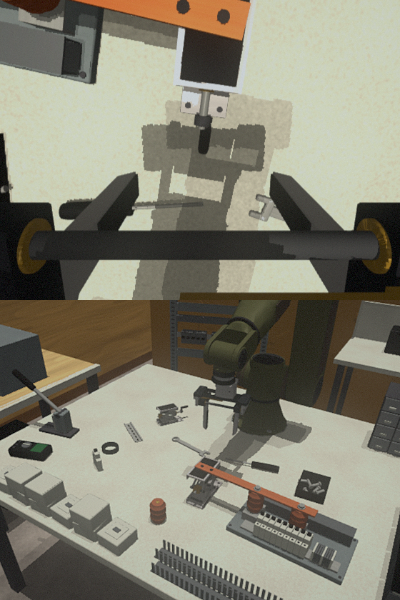

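On release the bar settled back to its starting height (127.66 against 127.64 mm), so my grip had been lifting the crank end. In the wrist panel the handle is at (203,135). Contact is marginal, so I'll measure it and wind a bit more.

```bash
python3 - <<'E'
from h import *
c,W,J=jackview('w8.png')
def st(t,x0,x1,y0,y1,z0,z1):
    m=(J[...,0]>x0)&(J[...,0]<x1)&(J[...,1]>y0)&(J[...,1]<y1)&(J[...,2]>z0)&(J[...,2]<z1)
    if m.any(): print(t,m.sum(),(np.percentile(J[m],[2,50,98],axis=0)*1000).round(1).tolist())
st('plat',.04,.2,-.06,.05,.115,.1285); st('platnear',.06,.1,-.06,.05,.115,.1285);st('handle',-.02,.025,-.045,.045,.03,.09);st('handle0',-.02,.015,-.045,.045,.015,.09); st('bar',.05,.2,-.06,.1,.1285,.14)
to(.4693,.0107,.1)
cv2.imwrite('pics/w8c.png',cv2.resize(c['image'][80:260,180:400],None,fx=3,fy=3)[:,:,::-1])
E
```

```text
plat 8356 [[65.5, -41.2, 123.6], [91.9, -7.1, 125.4], [130.7, 25.1, 127.1]]
platnear 5494 [[64.8, -36.4, 123.7], [83.2, -7.1, 125.4], [99.1, 25.3, 126.9]]
handle 621 [[-16.0, -8.4, 39.3], [3.8, -0.6, 44.6], [24.4, 6.9, 72.1]]
handle0 499 [[-16.1, -7.8, 39.4], [0.0, -0.6, 44.4], [14.4, 6.8, 46.5]]
bar 7122 [[111.4, -34.9, 129.4], [129.4, 7.3, 131.0], [138.4, 87.9, 132.5]]
tool d mm [ 0.3 14.7 97.5] spin None yaw 0.176
```

View pics/w8c.png

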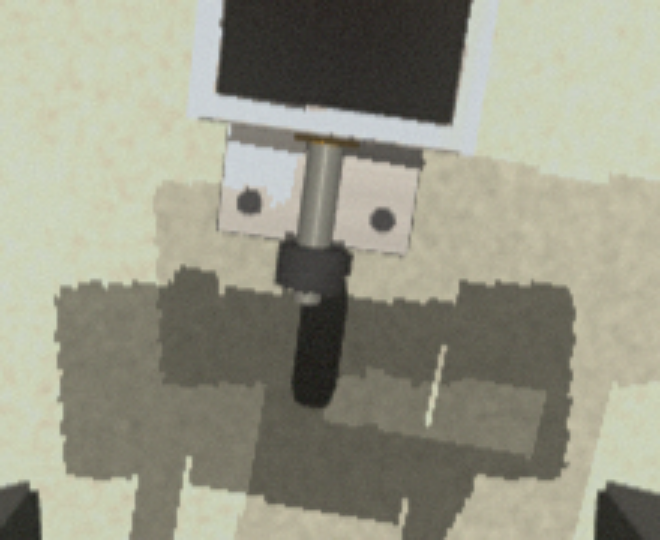

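The winding past bottom slewed the jack by about 0.11 rad instead of turning the crank, because a 10 N pinch didn't lock its yaw. I'll measure the jack pose and regrip, aligned and tighter.

```bash
python3 - <<'E'
from h import *
c,W,J=jackview()
m=(W[...,2]>.119)&(W[...,2]<.1285)&(W[...,0]>.5)&(W[...,0]<.66)&(W[...,1]>-.02)&(W[...,1]<.09)
m=cv2.morphologyEx(m.astype(np.uint8),cv2.MORPH_OPEN,np.ones((3,3)))>0
P=W[m][:,:2]*1000
hull=cv2.minAreaRect(P.astype(np.float32));print(hull,cv2.boxPoints(hull).round(1).tolist())
# fit left/right edges row-wise
vs=range(90,120,3)
L=[];R=[]
for v in vs:
    u=np.where(m[v])[0]
    if len(u)>20: L.append(W[v,u[0]][:2]);R.append(W[v,u[-1]][:2])
L,R=np.array(L),np.array(R)
for E in(L,R):
    f=cv2.fitLine(E.astype(np.float32),2,0,.01,.01).ravel();print('edge yaw',np.arctan(f[1]/f[0]))
C=(L+R)/2;print('mid',C.mean(0),len(L),'width',np.linalg.norm(L-R,axis=1).mean())
h=(J[...,0]>-.02)&(J[...,0]<.02)&(abs(J[...,1])<.045)&(J[...,2]>.036)&(J[...,2]<.055)
H=W[h];f=cv2.fitLine(H[:,:2].astype(np.float32),2,0,.01,.01).ravel();print('handle',f,'yaw',np.arctan(f[1]/f[0]),np.percentile(H[:,:2],[1,99],axis=0))
print(monitor.get_obs()['ee_pos'])
for n in('scene','side'):
    W=cloud(load(n)) if n=='scene' else cloud(shot(n))
    T=W[(W[...,2]>.115)&(W[...,2]<.126)&(W[...,0]>.5)&(W[...,0]<.7)&(W[...,1]>-.03)&(W[...,1]<.09)]
    r=cv2.minAreaRect((T[:,:2]*1000).astype(np.float32));print(n,r)
E
```

```text
((571.3323974609375, 35.442115783691406), (79.98197174072266, 64.2428970336914), 2.6393659114837646) [[529.9000244140625, 65.69999694824219], [532.9000244140625, 1.5], [612.7999877929688, 5.199999809265137], [609.7999877929688, 69.4000015258789]]
edge yaw 0.02758308
edge yaw 0.032806676
mid [0.54526479 0.03424645] 10 width 0.06391233426475332
handle [ 0.9999731  -0.00733191  0.46743655  0.02477873] yaw -0.007331975 [[0.44975169 0.0181647 ]
 [0.48537775 0.0317522 ]]
[0.4665105  0.02515347 0.19775132]
scene ((590.4715576171875, 47.32778549194336), (124.05862426757812, 84.18540954589844), 1.9706449508666992)
side ((590.3604736328125, 47.03147506713867), (121.9932632446289, 85.97747802734375), 2.6222174167633057)
```

Jack yaw is about 0.03, the platform centre is about (0.591, 0.038), and the crank is about 0.28 rad before bottom. I'll align the tool, regrip at 50 N and wind about 1.1 rad.

>>> apply_moves --plan '[0,0,0,0.145,0,0,40,0,0,0,40,0,0,0,40,0,0,0,35,0,0,0,24,0,0,0,0,0,0,0,0,0]'

```text
time_s: 15.3
ee_pos: [0.467, 0.0252, 0.0201]
eef_rot: [-3.142, 0.0, 0.031]
force: [0.1, -0.3, 0.4]
grip_width: 0.0944
grip_force: 0.0
```

>>> apply_moves --plan '[0,0,0,0,0,0,0,0,0,0,0,0,0,0,0,0,0,0,0,0,0,0,0,0,0,0,0,0,0,0,0,0,0,0,0,0,0,0,0,0,0,0,0,0,0,0,0,0,0,0,0,0]' --hand -1 --squeeze 50

```text
time_s: 16.6
ee_pos: [0.4668, 0.0251, 0.0196]
eef_rot: [3.142, 0.0, 0.031]
force: [-0.4, -1.4, 0.4]
grip_width: 0.0127
grip_force: 50.0
```

```bash
python3 -c "from h import *;gaps()"
```

```text
scene 164 206 plat 0.12203720404645371 bar 0.12768157012234232
side 166 227 plat 0.12432319459936889 bar 0.12986742064309706
16.7 [-1.  -0.4 -0.4] [-0.04  0.03  0.04] [0.4667 0.0251 0.0196] 0.012810955867798223 49.982954263687134
```

>>> apply_moves --plan '[0,-4.4,0.8,0,0,-4.5,-0.1,0,0,-4.4,-0.8,0,0,-4.2,-1.7,0,0,-3.9,-2.4,0,0,-3.4,-3.0,0,0,0,0,0,0,0,0,0]'

```text
time_s: 17.5
ee_pos: [0.466, 0.0501, 0.0269]
eef_rot: [-3.141, 0.0, 0.031]
force: [-3.1, -2.8, 3.6]
grip_width: 0.0125
grip_force: 50.0
```

```bash
python3 -c "from h import *;gaps()"
```

```text
scene 157 200 plat 0.12332873396025464 bar 0.12875658077377872
side 162 225 plat 0.12556745501679364 bar 0.1307539436981585
17.6 [-2.  -2.2  2.8] [-0.44  0.42 -0.03] [0.4659 0.05   0.0268] 0.012456010031465986 49.98918414115906
```

The platform rose 1.27 mm and the bar about 1.0 mm, so this is a real contact. I'll release and verify.

>>> apply_moves --plan '[0,0,0,0,0,0,0,0,0,0,0,0,0,0,0,0,0,0,0,0,0,0,0,0,0,0,-20,0,0,0,-35,0,0,0,-40,0,0,0,-40,0,0,0,-40,0,0,0,0,0,0,0,0,0]' --hand 1

```text
time_s: 18.9
ee_pos: [0.4661, 0.05, 0.202]
eef_rot: [-3.142, -0.001, 0.031]
force: [-0.5, 1.2, 0.2]
grip_width: 0.0942
grip_force: 0.0
```

```bash
python3 - <<'E'
from h import *
gaps()
for n in('scene','side'):
    W=cloud(load(n))
    T=W[(W[...,2]>.115)&(W[...,2]<.1265)&(W[...,0]>.5)&(W[...,0]<.7)&(W[...,1]>-.03)&(W[...,1]<.09)]
    print(n,cv2.minAreaRect((T[:,:2]*1000).astype(np.float32)))
c,W,J=jackview('w9.png');m=(W[...,2]>.119)&(W[...,2]<.1295)&(W[...,0]>.5)&(W[...,0]<.66)&(W[...,1]>-.02)&(W[...,1]<.09)
L=[]
for v in range(90,120,3):
    u=np.where(m[v])[0]
    if len(u)>20:L.append((W[v,u[0]]+W[v,u[-1]])[:2]/2)
L=np.array(L);print('mid',L.mean(0),np.polyfit(L[:,0],L[:,1],1))
E
```

```text
scene 155 204 plat 0.1231262675200698 bar 0.12855269256173935
side 169 224 plat 0.1255709589269596 bar 0.13073216931026382
19.0 [ 0.4 -0.6 -0.5] [ 0.02  0.01 -0.01] [0.4655 0.0499 0.2006] 0.09395599136577525 0.0
scene ((591.3898315429688, 47.277069091796875), (125.10189056396484, 84.03469848632812), 1.9733457565307617)
side ((589.9562377929688, 43.12434005737305), (121.3542709350586, 78.89444732666016), 1.9682602882385254)
mid [0.54532938 0.03450255] [0.03570202 0.01503319]
```

View pics/w9.png

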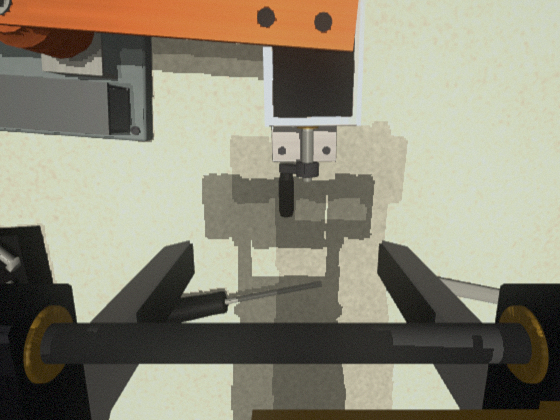

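The released jack holds the bar about 0.95 mm up, and the end hole at (322,21) lies over the platform's centre line. The gripper is clear, so I'll hand in.

```bash
python3 -c "from h import *;print(ctrl.hand_in())"
```

```text
the job is handed in; nothing more can be done
None
```

The job is handed in: the jack stands free under the bar's end hole, about 3 mm off centre, with the platform holding the bar about 1 mm above its starting height (roughly 3 N); the hand-in call did not report a verdict.

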